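# Load the double-lidded sample tin into the moisture meter and uncover it

### The arm

A 7-joint arm with a two-finger parallel gripper is mounted at the origin on the work surface; the furniture and walls round the work are solid. World frame = base frame: x ahead of the robot, y to its left, z up, the work surface at z = 0. Lengths are in mm, angles in degrees, forces in N, time in s.
With the tool pointing down it reaches from about 425 to 825 mm from the base axis. Payload 3.6 kg.
Tool frame: the origin (TCP) lies at the very end of the fingers, on their centre line; the grasp point (between the pads) lies 19 mm behind it (ctrl.grasp_offset is the distance from the TCP to the grasp point, in mm); x points along the fingers, y is the direction in which the jaws open and shut, and the axes are right-handed (so a half turn about x gives the same grasp; the last joint's range is limited). The gripper opens to 85 mm and grips with 20 to 120 N. Pads are 22 mm wide; open, the fingers measure 114 mm over their backs; the gripper's body (76 mm by 85 mm) begins 54 mm behind the grasp point. The pads swing forward as they close: fully open they stand 13 mm farther back than shut.
Start: joints at [67.294, 35.231, -0.722, 81.555, 0.464, 63.22, -2.315], TCP at [234.938, -606.025, 231.297] pointing down, gripper open.
Joint ranges: [-178.69, 178.69], [-17.37, 117.87], [-77.05, 75.6], [15.02, 138.74], [-78.02, 258.01], [0.78, 113.62], [-162.83, 162.83]. Speed limits (degrees/s): [159.86, 159.86, 180, 180, 180, 180, 180].

### API

Orientations are given as a 3x3 rotation matrix whose columns are the frame's x, y, z axes.
In Python, from rig import ctrl, imaging, ticket gives the robot as it stands.
- The arm moves only by the tool carry_out, never from a script. Its argument "plan" is text: rows parted by semicolons, each of 7 numbers parted by spaces: the opening in per cent of the stroke, from 0 (shut) to 100 (fully open), then the shift along the world's x, y, z in mm, then the turn, a rotation vector about the world's x, y, z in rad. In form: fingers tx ty tz ax ay az; .... A call has 1 to 12 rows; each row shifts and turns the pose as measured when the row begins; what a row does not reach is not made up. A row lasts 1/10 s, in which the tool goes at most 50 mm and 8.59 degrees, less where a joint would pass 70% of its speed; a pose out of reach is approached as far as the arm can. A call with a gripper value outside its range is refused whole. The fingers move at their own pace and stop on an object; "newtons" is the grip in N (left out, the last holds). Time passes only in rows, so rows that do not move let the fingers close. It gives the time, the measured TCP pose, the force and the opening at its end, in the units of the state.
- ctrl.sense(): the state, without advancing time (a new reading comes with each control period).
- imaging.grab_frame(name): name is "side" or "top" or "wrist"; returns the picture (480x640x3 uint8, red, green, blue); there is no depth.
- imaging.get_calibration(name): a dict with "K" (3x3 intrinsics, pixels), "D" ([k1, k2, p1, p2, k3] as OpenCV has them; the pictures are not rectified), "cam_to_world" (4x4, takes a point from camera to world coordinates); the wrist camera has in their place "hand_eye" (4x4, takes a point from camera to tool coordinates, whose origin is the TCP and whose axes are the tool frame's). Camera axes: x right, y up, looking along -z (the intrinsics and any distortion apply to the point x, -y, -z); pixel columns grow to the right and rows downward; lengths in mm; the calibration is good to about 2 mm. A picture is of the moment at which its call begins: read the wrist's pose just before it. get_calibration takes no time and is no camera call.
- ticket.job_done(): hands the job in, once; it reports no verdict.
The state is a dict: "time": time; "qpos": joint angles; "qvel": joint speeds; "tau": joint torques, N m; "tcp_pos": TCP position; "orientation": TCP orientation; "ft_force": force on the tool from outside, world axes, zero at the start; "moment": the same for the moment, N m; "width": finger opening in mm.
Only numpy, scipy, OpenCV 4.12 (cv2) and the standard library are available. Lean on these libraries where they do the work, as an engineer would, in place of code of your own. Each camera call takes 0.05 s, during which the arm holds its last target. There are 200 camera calls.

### The job

Get the sample ready for its moisture reading: pull the meter's drawer out to its stop, pick up the sample tin by its body with both lids on, and, keeping it upright, lower it gently into the round well in the drawer until it stands on the bottom, then let go. Only then lift the outer cap straight off alone, leaving the perforated inner lid seated on the tin undisturbed, the tin in the well and the drawer out. Finish while still holding the cap in the gripper, level and about a hand's breadth (100 mm) above where it sat, over the tin; leave everything else on the desk alone.

Things in the scene. Friction and masses are not known exactly. Their poses are not given: they have to be found in the camera images.
- meter: White benchtop moisture meter, fixed on the desk. Origin: bottom centre of its front face; x points into it (away from the robot), y to its left, z up. 180 wide (y), 155 deep (x); flat front deck 86 mm above the desk, and from 70 mm behind the front face a display block 138 mm high. A monitor 360 mm tall stands on the desk along its left side, between it and where the arm may start.
- meter_drawer (a joint): How far the meter's drawer is out, in m: 0 = shut, 0.090 = fully out at its stop; it may start up to 0.020 out. It slides level along the meter's -x, roughly towards the robot, moves with about 1.5 N and stays where it is left.
- drawer_handle (a point): Middle of the drawer's round steel bar handle, moves with the drawer. x points into the meter (pull along -x), y along the bar. Bar 9 mm thick, 64 mm long, level, 48 mm above the desk, its centre 40 mm ahead of the grey drawer front (35 mm free gap), which is 130 mm wide, its top 75 mm above the desk; open from above.
- well (a point): Centre of the floor of the round well in the drawer plate, moves with the drawer, axes as drawer_handle. 59 mm diameter, 8 mm deep, mouth bevelled 2 mm; floor 26 mm, flat plate top 34 mm above the desk. No side walls: fingers have room on both y sides, not at the front (drawer front 46 mm ahead of centre, top 75 mm). With the drawer at its stop the centre is 38 mm ahead of the meter.
- sample_tin: Round aluminium tin that carries both lids, loose, about 0.2 kg in all. Origin: centre of its underside, z up. Body 56 mm diameter up to a flat shoulder at 28 mm, bottom edge bevelled 2 mm; above it a 46 mm neck up to the rim at 36 mm. The body stands out 2 mm all round beyond the cap, so gripping its sides does not touch the cap. 66.5 mm tall with both lids.
- inner_lid: Perforated steel inner lid, hidden under the outer cap at the start. Origin: centre of the underside of its 44 mm flange, which lies on the tin's rim, 36 mm above the tin's underside; a plug 5 mm deep sits in the neck with about 1 mm play, a small button rises 8 mm above the origin. z up. Loose; must stay as it is.
- outer_cap: Outer aluminium cap on the tin's shoulder, loose, 45 g. Origin: centre of its skirt's lower edge (28 mm above the tin's underside when on), z up. Skirt 52 mm outside, 48 mm inside diameter, overlaps the neck by 8 mm with 1 mm play; the inner lid's button reaches up inside. Flat top 20.5 mm above the origin, on it a black knob 20 mm in diameter, 18 mm high.
- spare_tin: A second tin body of the same size, empty and without any lid (36 mm tall), a bystander. Origin: centre of its underside. The two tins may stand in either of two places on the right of the meter.
- jar_a: White screw-lid sample jar, 74 mm diameter, 87 mm tall, bystander. Origin: centre of its underside.
- dropper: Small dropper bottle, 28 mm diameter, 68 mm tall, standing near the back behind the tins, bystander. Origin: centre of its underside.
Not all that is in view belongs to the job. Leave any yellow look-alike of the outer_cap alone.

How it is judged (in metres and radians):
On the way, in this order (a step that is already met when the one before it is completed fails the run):
1. the drawer is pulled out to its stop (value of joint meter_drawer above 0.083 m and velocity of joint meter_drawer below 0.02 m/s), for 0.2 s.
2. the tin stands upright on the floor of the well with both lids on, let go, the drawer still out (value of joint meter_drawer above 0.083 m and horizontal distance between sample_tin and well below 0.004 m and z of sample_tin in the frame of well below 0.003 m and angle between sample_tin's own z axis and vertical below 0.06 rad and z of inner_lid in the frame of sample_tin between 0.034 and 0.0385 m and horizontal distance between inner_lid and sample_tin below 0.0045 m and angle between the z axis of inner_lid and the z axis of sample_tin, either way round below 0.09 rad and z of outer_cap in the frame of sample_tin below 0.031 m and contact force between the fingers and sample_tin below 0.1 N and linear speed of sample_tin below 0.03 m/s), for 0.2 s.
3. the outer cap alone is lifted clear in the gripper (z of outer_cap in the frame of sample_tin above 0.088 m and contact force between the fingers and outer_cap above 1 N and horizontal distance between outer_cap and sample_tin below 0.05 m and horizontal distance between sample_tin and well below 0.004 m and z of sample_tin in the frame of well below 0.003 m and angle between sample_tin's own z axis and vertical below 0.06 rad and z of inner_lid in the frame of sample_tin between 0.034 and 0.0385 m and horizontal distance between inner_lid and sample_tin below 0.0045 m and angle between the z axis of inner_lid and the z axis of sample_tin, either way round below 0.09 rad and value of joint meter_drawer above 0.083 m), for 0.2 s.
At the end, for the whole second after the job is handed in: Drawer within 7 mm of its stop; tin upright (3 deg) on the well floor (4 mm sideways, 3 mm high); inner lid seated (2.5 mm high, 4.5 mm sideways, 5 deg); cap held by the gripper alone, still, level (15 deg), 60 mm or more above its seat, within 50 mm of over the tin; bystanders within 20 mm (all of step 3 and angle between outer_cap's own z axis and vertical below 0.26 rad and linear speed of each of outer_cap, sample_tin, inner_lid below 0.03 m/s and contact force between each of outer_cap, the fingers and sample_tin below 0.05 N and contact force between each of outer_cap, the fingers and inner_lid below 0.05 N and contact force between outer_cap and meter below 0.05 N and distance of each of spare_tin, jar_a, dropper from where it was at the start of the episode below 0.02 m); the arm keeps its last pose, push and grip.
It fails at once if the inner lid is unseated or shifted (not (z of inner_lid in the frame of sample_tin below 0.041 m and distance between inner_lid and sample_tin above 0.032 m and angle between the z axis of inner_lid and the z axis of sample_tin, either way round below 0.14 rad)).
It fails at once if the tin is tipped by more than 20 degrees (angle between sample_tin's own z axis and vertical above 0.35 rad).
It fails at once if the outer cap comes off the tin anywhere but in the well (z of outer_cap in the frame of sample_tin above 0.034 m and (horizontal distance between sample_tin and well above 0.012 m or z of sample_tin in the frame of well above 0.008 m)).
It fails at once if the tin is dropped instead of lowered, or rammed into the drawer with more than 45 N ((linear speed of sample_tin above 0.45 m/s and contact force between the fingers and sample_tin below 0.2 N) or contact force between sample_tin and meter above 45 N).
It fails at once if a bystander is pushed away by more than 40 mm (distance of any of spare_tin, jar_a, dropper from where it was at the start of the episode above 0.04 m).
It also fails if it takes over 64 s, if anything falls off the work surface, if the arm or the gripper's body presses on something with over 40 N, if the wrist force passes 120 N, or if a joint passes its speed limit or range.

## Working session

There is one attempt and no reset: what is moved stays moved. The work goes in short steps, Python scripts to look and compute and a tool call to move; the robot and the scene stay as the last step left them, time stands still between calls to the robot, and variables do not carry over. Pictures are saved under pics/ and viewed, about 8 in all and at most 12, crops included, and the job is handed in when it is done.

Besides the shell and the picture viewer there is one more tool, called after ">>>" as name(argument=value, ...) on one line, values as JSON. carry_out: Moves the arm, as the interface text tells. Its arguments: {"type":"object","properties":{"plan":{"type":"string"},"newtons":{"type":"number"}},"required":["plan"]}

```bash
mkdir -p pics; ls; cat > h.py <<'E'
import numpy as np, cv2
from rig import ctrl, imaging, ticket
def grab(name, fn=None):
    s=ctrl.sense(); im=np.asarray(imaging.grab_frame(name)); c=imaging.get_calibration(name)
    if 'cam_to_world' in c: M=np.array(c['cam_to_world'])
    else:
        T=np.eye(4); T[:3,:3]=np.array(s['orientation']); T[:3,3]=s['tcp_pos']; M=T@np.array(c['hand_eye'])
    if fn: cv2.imwrite('pics/'+fn+'.png', im[:,:,::-1])
    return im,(np.array(c['K'],float),np.array(c['D'],float),M)
def ray(cal,uv):
    K,D,M=cal; p=cv2.undistortPoints(np.array([[uv]],float),K,D)[0,0]
    d=M[:3,:3]@np.array([p[0],-p[1],-1]); return M[:3,3],d
def onz(cal,uv,z):
    o,d=ray(cal,uv); return o+d*(z-o[2])/d[2]
def proj(cal,P):
    K,D,M=cal; q=(np.array(P,float).reshape(-1,3)-M[:3,3])@M[:3,:3]; q=q*[1,-1,-1]
    return cv2.projectPoints(q,np.zeros(3),np.zeros(3),K,D)[0][:,0]
E
python3 - <<'E'
from h import *
for n in('side','top','wrist'):
    im,c=grab(n,n+'0'); print(n,c[2].round(2).tolist(),c[0].round(0).tolist())
s=ctrl.sense(); print(s['time'],s['tcp_pos'],s['orientation'],s['width'],ctrl.grasp_offset)
E
```

```text
pics
side [[-0.98, 0.15, -0.13, 359.47], [-0.2, -0.79, 0.58, 456.53], [-0.01, 0.6, 0.8, 817.19], [0.0, 0.0, 0.0, 1.0]] [[531.0, 0.0, 315.0], [0.0, 531.0, 239.0], [0.0, 0.0, 1.0]]
top [[-0.02, 0.98, -0.19, 303.6], [-1.0, -0.02, 0.01, -85.62], [0.01, 0.19, 0.98, 1000.66], [0.0, 0.0, 0.0, 1.0]] [[495.0, 0.0, 325.0], [0.0, 495.0, 240.0], [0.0, 0.0, 1.0]]
wrist [[0.36, 0.88, 0.3, 311.92], [-0.93, 0.34, 0.11, -575.52], [-0.0, -0.32, 0.95, 372.04], [0.0, 0.0, 0.0, 1.0]] [[410.0, 0.0, 323.0], [0.0, 410.0, 241.0], [0.0, 0.0, 1.0]]
0.15 [ 234.71983468 -605.51556896  230.39746502] [[-7.31069684e-04  3.61451691e-01 -9.32390552e-01]
 [ 1.85195092e-03 -9.32388713e-01 -3.61452430e-01]
 [-9.99998018e-01 -1.99098845e-03  1.22503319e-05]] 85.55752042588317 18.700000000000003
```

View pics/top0.png

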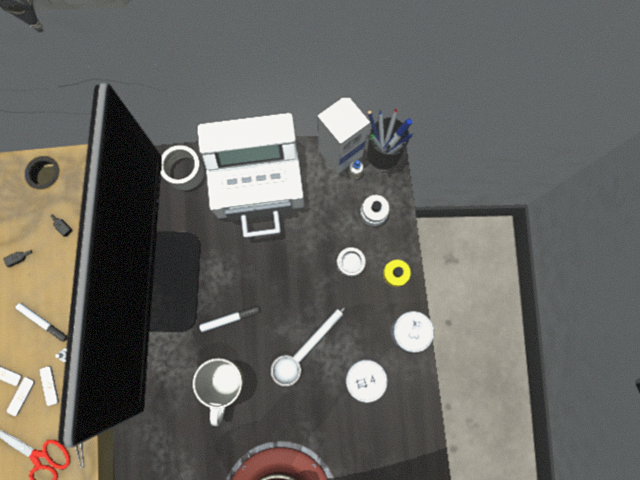

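View pics/side0.png

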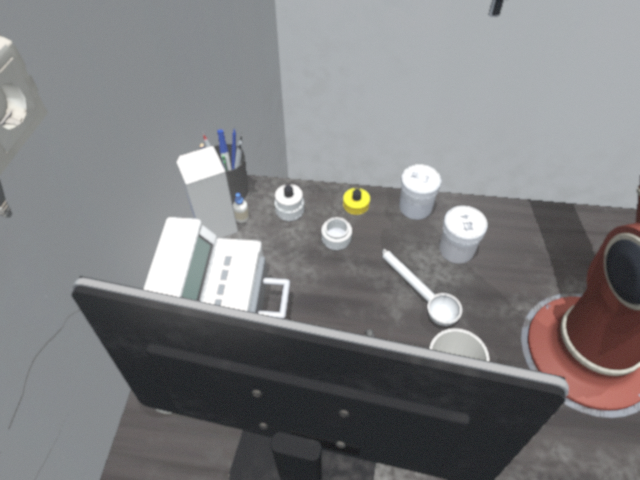

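Top view: sample tin with black knob at (375,209). Spare open tin at (351,262), yellow look-alike at (397,272), jars at (413,332) and (366,382). Drawer handle at about (262,230). Side view: tin at (289,200), spare (336,233), yellow (357,200). My choice is the tin at (375,209), which I'll check in a close crop.

```bash
python3 - <<'E'
from h import *
im,c=grab('top'); s2,cs=grab('side')
g=cv2.cvtColor(im,cv2.COLOR_RGB2GRAY)
def blob(g,m,x0,y0,x1,y1,k=3):
    mm=np.zeros_like(m); mm[y0:y1,x0:x1]=m[y0:y1,x0:x1]
    n,l,st,ce=cv2.connectedComponentsWithStats(mm.astype(np.uint8)); 
    return [(ce[i].round(1).tolist(),int(st[i,4])) for i in range(1,n) if st[i,4]>k]
print('knob top',blob(g,(g<60),364,198,386,220))
gs=cv2.cvtColor(s2,cv2.COLOR_RGB2GRAY)
print('knob side',blob(gs,(gs<70),280,182,298,200))
kt=blob(g,(g<60),364,198,386,220); ks=blob(gs,(gs<70),280,182,298,200)
if kt: print('tin@66',onz(c,max(kt,key=lambda a:a[1])[0],62))
if ks: print('side', onz(cs,max(ks,key=lambda a:a[1])[0],58))
print('white tin',blob(g,g>150,355,190,395,228), 'spare',blob(g,g>150,335,245,368,278))
for p in [(351,261)]: print('spare',onz(c,p,36))
print('handle comps',blob(g,g>140,236,205,286,240))
for p in [(242,236),(280,235),(261,234)]: print('hb',onz(c,p,52))
# meter
for p in [(210,214),(303,206)]: print('front',onz(c,p,86))
a=cv2.resize(im[190:290,195:415],None,fx=3.6,fy=3.6,interpolation=cv2.INTER_CUBIC)
b=cv2.resize(s2[150:320,190:380],None,fx=1.8,fy=1.8,interpolation=cv2.INTER_CUBIC)
out=np.zeros((600,800,3),np.uint8); out[:a.shape[0],:a.shape[1]]=a[:, :800]
b=cv2.resize(s2[165:315,190:390],(312,234)); out[362:596,:312]=b
out[362:596,320:632]=cv2.resize(im[180:240,335:415],(312,234),interpolation=cv2.INTER_CUBIC)
cv2.imwrite('pics/crop1.png',out[:,:,::-1])
E
```

```text
knob top [([375.7, 206.7], 35)]
knob side [([288.6, 193.2], 12)]
tin@66 [ 551.68264056 -199.15710783   62.        ]
side [ 552.48961633 -195.85768285   58.        ]
white tin [([374.6, 208.8], 525)] spare [([350.8, 261.3], 607)]
spare [ 449.1795856  -148.72736843   36.        ]
handle comps [([253.9, 207.0], 203), ([260.6, 226.9], 341)]
hb [500.94474859  63.71712679  52.        ]
hb [501.27913395 -10.56202838  52.        ]
hb [504.10767425  26.58118674  52.        ]
front [537.96524635 119.62389226  86.        ]
front [549.7205016  -57.47293136  86.        ]
```

View pics/crop1.png

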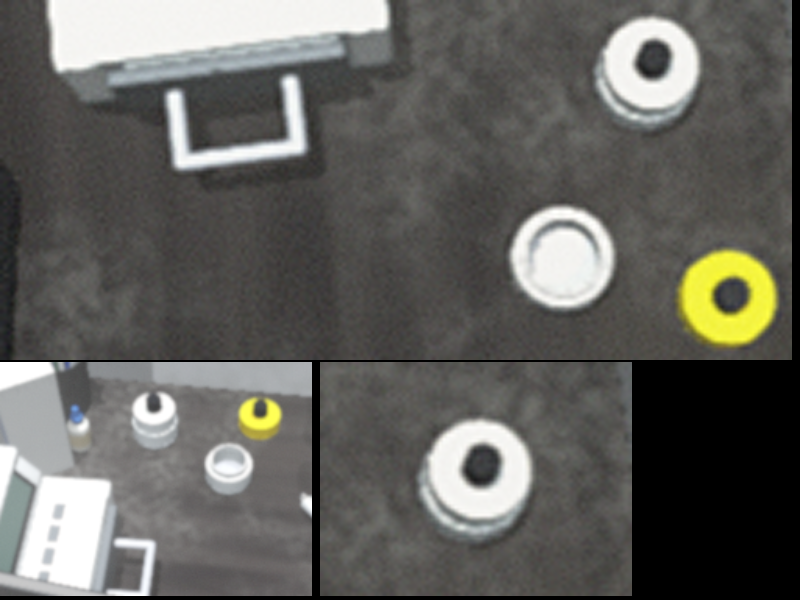

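Crop confirms: the tin with the black-knobbed white cap at about (552,-198) is the sample tin; the open spare and the yellow cap are separate. The handle is near (503,27) and the meter's yaw is about 4°. I'll swing round to the handle first.

>>> carry_out(plan="40 25 35 5 0 0 0.1; 40 25 35 5 0 0 0.106; 40 25 35 0 0 0 0.106; 40 25 35 0 0 0 0.106; 40 25 35 0 0 0 0.106; 40 31 37 0 0 0 0.106; 40 31 37 0 0 0 0.106; 40 31 37 0 0 0 0.106; 40 31 37 0 0 0 0.106; 40 14 45 0 0 0 0.106; 40 14 45 0 0 0 0.106; 40 14 45 0 0 0 0.106")

```text
time: 1.45
tcp_pos: [526.8, -138.7, 240.4]
orientation: [[0.006, 0.996, 0.095], [-0.01, 0.095, -0.995], [-1.0, 0.005, 0.011]]
ft_force: [1.5, -0.9, 0.3]
width: 34.4
```

>>> carry_out(plan="40 -6 40 -10 0 0 0; 40 -6 40 -10 0 0 0; 40 -6 40 -10 0 0 0; 40 -6 40 -10 0 0 0; 40 0 0 0 0 0 0; 40 0 0 0 0 0 0")

```text
time: 2.05
tcp_pos: [503.7, 37.5, 200.3]
orientation: [[0.012, 0.994, 0.112], [-0.004, 0.112, -0.994], [-1.0, 0.011, 0.006]]
ft_force: [-0.0, -1.2, 0.5]
width: 34.1
```

```bash
python3 - <<'E'
from h import *
s=ctrl.sense(); print(s['tcp_pos'],s['time'])
im,c=grab('wrist','w1'); print(proj(c,[[503,27,48],[552,-198,30],s['tcp_pos']]))
E
```

```text
[503.66936216  37.54336088 200.29143633] 2.05
[[317.18891875 232.39313839]
 [342.42938526 451.54737997]
 [321.468222   325.39476342]]
```

View pics/w1.png

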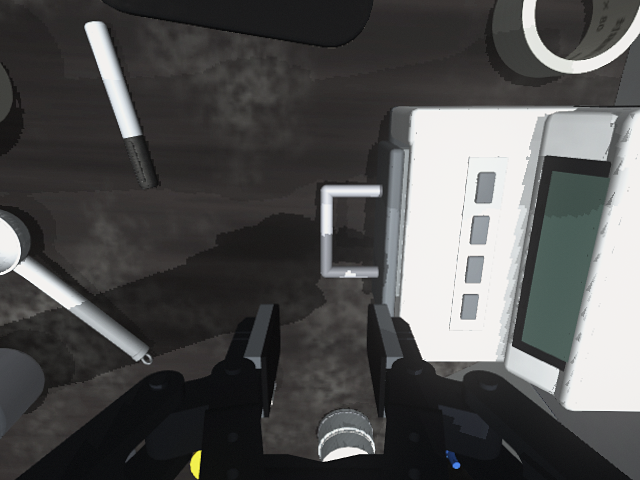

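Wrist view: bar from (327,189) to (326,271); meter front top edge from about (393,108) down to (383,335).

```bash
python3 - <<'E'
from h import *
im,c=grab('wrist')
g=cv2.cvtColor(im,cv2.COLOR_RGB2GRAY)
P=[]
for r in range(200,264,4):
    row=np.where(g[r,310:345]>120)[0]+310
    P.append(((row.min()+row.max())/2,r,len(row)))
W=np.array([onz(c,p[:2],48)[:2] for p in P]); k=np.polyfit(W[:,1],W[:,0],1); print(k, np.degrees(np.arctan(-k[0])),[p[2] for p in P])
col=g[180:285,350:365].mean(1); rr=np.where(col>130)[0]+180; print('legs',rr)
for r in (rr.min(),rr.max()):print(onz(c,(357,r),48))
for p in [(327,185),(326,276)]: print(onz(c,p,48))
F=[onz(c,p,80) for p in [(403,150),(402,300)]]; print('drawer front/top edge?',F)
F=[onz(c,p,86) for p in [(411,108),(386,360)]]; print(F)
E
```

```text
[-1.04498116e-01  5.12558088e+02] 5.965649209918356 [12, 12, 12, 12, 12, 12, 11, 11, 11, 10, 9, 9, 9, 9, 9, 9]
legs [187 188 189 190 191 192 193 194 195 196 197 270 271 272 273 274 275 276
 277 278]
[527.88463832  65.35029685  48.        ]
[537.90402053  -6.01953606  48.        ]
[506.06531592  64.41836939  48.        ]
[513.57168766  -6.92195332  48.        ]
drawer front/top edge? [array([549.55571028,  97.80944588,  80.        ]), array([567.23646209,  -5.67124651,  80.        ])]
[array([548.64738765, 122.95841868,  86.        ]), array([562.28967764, -52.18309649,  86.        ])]
```

>>> carry_out(plan="40 2 -4 -30 0 0 0; 40 2 -5 -30 0 0 0; 40 0 0 -30 0 0 0; 40 0 0 -25 0 0 0; 40 0 0 -20 0 0 0; 40 0 0 -12 0 0 0; 40 0 0 -8 0 0 0; 40 0 0 0 0 0 0")

```text
time: 2.95
tcp_pos: [514.8, 11.3, 42.6]
orientation: [[0.025, 0.996, 0.083], [-0.012, 0.083, -0.996], [-1.0, 0.024, 0.014]]
ft_force: [-0.3, 1.1, -0.7]
width: 34.3
```

>>> carry_out(plan="40 -3 8 -2 0.006 0.012 0; 40 -3 9 -2 0.006 0.012 0; 40 0 0 0 0 0 0; 40 0 0 0 0 0 0")

```text
time: 3.35
tcp_pos: [510.5, 29.0, 40.5]
orientation: [[0.004, 0.997, 0.081], [0.002, 0.081, -0.997], [-1.0, 0.004, -0.001]]
ft_force: [-0.5, -0.5, -0.1]
width: 34.4
```

Close on the bar.

>>> carry_out(plan="0 0 0 0 0 0 0; 0 0 0 0 0 0 0; 0 0 0 0 0 0 0; 0 0 0 0 0 0 0; 0 0 0 0 0 0 0; 0 0 0 0 0 0 0", newtons=40)

```text
time: 3.95
tcp_pos: [510.5, 29.2, 41.2]
orientation: [[0.005, 0.996, 0.084], [0.001, 0.084, -0.996], [-1.0, 0.005, -0.001]]
ft_force: [-0.1, 0.1, 0.3]
width: 7.0
```

>>> carry_out(plan="0 -8 -0.8 0 0 0 0; 0 -8 -0.8 0 0 0 0; 0 -8 -0.8 0 0 0 0; 0 -8 -0.8 0 0 0 0; 0 -8 -0.8 0 0 0 0; 0 -8 -0.8 0 0 0 0; 0 -8 -0.8 0 0 0 0")

```text
time: 4.65
tcp_pos: [453.1, 22.9, 41.2]
orientation: [[0.011, 0.996, 0.084], [0.002, 0.084, -0.996], [-1.0, 0.011, -0.001]]
ft_force: [2.3, 0.4, -4.3]
width: 7.2
```

>>> carry_out(plan="0 -7 -0.7 0 0 0 0; 0 -7 -0.7 0 0 0 0; 0 -6 -0.6 0 0 0 0; 0 -5 -0.5 0 0 0 0; 0 -4 -0.4 0 0 0 0")

```text
time: 5.15
tcp_pos: [424.5, 19.7, 41.3]
orientation: [[0.017, 0.996, 0.084], [0.004, 0.083, -0.997], [-1.0, 0.018, -0.002]]
ft_force: [12.5, -1.3, -18.7]
width: 6.7
```

>>> carry_out(plan="0 -4 -0.4 0.5 0 0 0; 0 -4 -0.4 0.5 0 0 0; 0 0 0 0 0 0 0")

```text
time: 5.45
tcp_pos: [424.8, 19.7, 41.1]
orientation: [[0.033, 0.996, 0.082], [0.009, 0.082, -0.997], [-0.999, 0.033, -0.006]]
ft_force: [-1.6, 0.6, 4.3]
width: 7.0
```

>>> carry_out(plan="0 -2 -0.2 0 0 0.06 0; 0 -3 -0.3 0 0 0.06 0; 0 -4 -0.4 0 0 0.03 0; 0 -4 -0.4 0 0 0 0")

```text
time: 5.85
tcp_pos: [423.9, 19.8, 41.8]
orientation: [[-0.097, 0.992, 0.081], [0.015, 0.082, -0.996], [-0.995, -0.095, -0.023]]
ft_force: [5.9, -0.5, -6.6]
width: 6.8
```

```bash
python3 - <<'E'
from h import *
im,c=grab('top'); im2,c2=grab('wrist')
cv2.imwrite('pics/t2.png',np.vstack([cv2.resize(im[190:320,190:330],(600,557),interpolation=cv2.INTER_CUBIC)])[:,:,::-1])
E
```

```text
(no output)
```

View pics/t2.png

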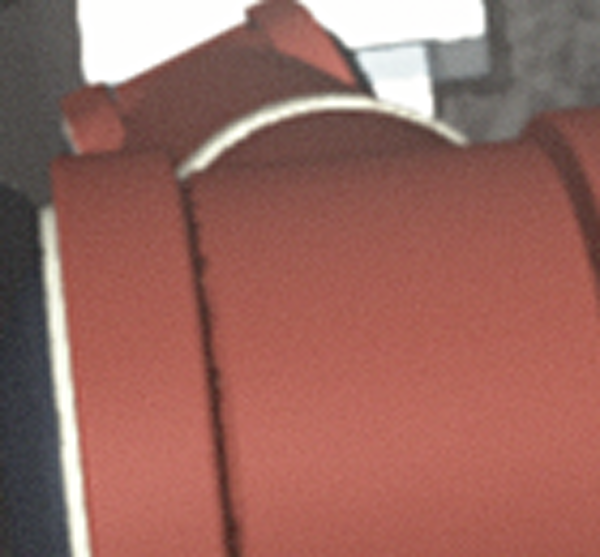

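Top view is blocked by the arm. But with the tilt allowing more reach the bar moved no further, so this is the stop. Release and rise.

>>> carry_out(plan="0 0 0 0 0 0 0; 38 0 0 0 0 0 0; 38 0 0 0 0 0 0; 38 0 0 0 0 0 0; 38 0 0 0 0 0 0; 38 1 0 15 0 0 0; 38 2 0 20 0 0 0; 38 2 0 30 0 -0.05 0; 38 5 -5 40 0 -0.05 0; 38 15 -10 40 0 0 0; 38 20 -10 0 0 0 0; 38 0 0 0 0 0 0")

```text
time: 7.15
tcp_pos: [460.0, -5.8, 193.2]
orientation: [[-0.006, 0.997, 0.081], [0.011, 0.081, -0.997], [-1.0, -0.005, -0.011]]
ft_force: [-0.1, -0.5, 0.7]
width: 32.7
```

```bash
python3 - <<'E'
from h import *
s=ctrl.sense();print(s['tcp_pos'],s['time']); im,c=grab('wrist','w3')
E
```

```text
[460.02247446  -5.79785942 193.24442675] 7.15
```

View pics/w3.png

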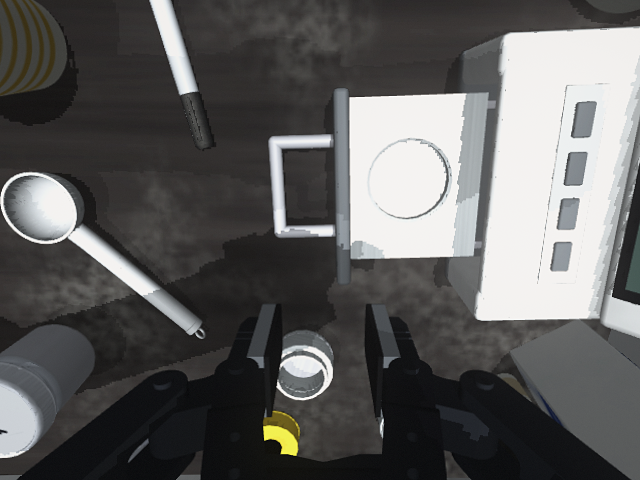

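Wrist view: drawer well out, with the rails showing; well rim ellipse centred at about (410,178), handle bar at about x=277, rows 140–235.

```bash
python3 - <<'E'
from h import *
im,c=grab('wrist'); g=cv2.cvtColor(im,cv2.COLOR_RGB2GRAY)
roi=g[125:232,356:466]; e=cv2.Canny(roi,25,70)
pts=[]
for a in np.radians(np.arange(0,360,4)):
    best=None
    for r in np.arange(46,30,-0.5):   # outermost edge
        x=int(round(410-356+r*np.cos(a)));y=int(round(178-125+r*np.sin(a)))
        if 0<=y<e.shape[0] and 0<=x<e.shape[1] and e[y,x]: best=(x+356,y+125);break
    if best: pts.append(best)
pts=np.array(pts,np.float32); print(len(pts))
W=np.array([onz(c,p,34)[:2] for p in pts])
def fit(W):
    A=np.c_[2*W,np.ones(len(W))];x=np.linalg.lstsq(A,(W**2).sum(1),rcond=None)[0];return x[:2],np.sqrt(x[2]+x[:2]@x[:2])
ce,r=fit(W)
for _ in range(4):
    d=abs(np.linalg.norm(W-ce,axis=1)-r); W=W[d<max(1.5,np.median(d)*2)]; ce,r=fit(W)
print('well',ce,'R',r,len(W))
P=[]
for q in range(150,228,4):
    row=np.where(g[q,265:295]>120)[0]+265; P.append(((row.min()+row.max())/2,q))
H=np.array([onz(c,p,48)[:2] for p in P]);k=np.polyfit(H[:,1],H[:,0],1);print('bar',k,np.degrees(np.arctan(-k[0])))
for p in [(270,138),(275,238)]: print(onz(c,p,48))
print('drawer front top', onz(c,(342,90),75),onz(c,(343,282),75))
print('meter front top', onz(c,(505,35),86),onz(c,(478,318),86))
m=grab('top')[0]; tt,ct=grab('top','t3'); gt=cv2.cvtColor(tt,cv2.COLOR_RGB2GRAY)
ys,xs=np.where(gt[198:220,364:386]<60); print('knob',len(xs),onz(ct,(xs.mean()+364,ys.mean()+198),64))
E
```

```text
88
well [520.77851026  30.08695095] R 30.527322288955897 84
bar [-1.07420651e-01  4.27523180e+02] 6.13123885619475
[417.29955245  53.76268814  48.        ]
[424.02908564 -17.48607736  48.        ]
drawer front top [462.33089102  87.20493174  75.        ] [475.17279794 -36.59353619  75.        ]
meter front top [547.77802213 121.62584053  86.        ] [568.00518615 -50.28678547  86.        ]
knob 1 [ 544.52820204 -197.25151839   64.        ]
```

Well centre at (520.8,30.1), R 30.5 (the bevelled mouth). It is 37.6 mm ahead of the meter front, against 38 specified, so the drawer is at its stop. Now to the tin, turning so the jaws open along y.

>>> carry_out(plan="100 7 -16 0 0 0 0.133; 100 7 -16 0 0 0 0.133; 100 7 -16 0 0 0 0.133; 100 7 -16 0 0 0 0.133; 100 7 -16 0 0 0 0.133; 100 7 -16 0 0 0 0.133; 100 7 -16 0 0 0 0.133; 100 7 -16 0 0 0 0.133; 100 7 -16 0 0 0 0.133; 100 7 -16 0 0 0 0.133; 100 7 -16 0 0 0 0.133; 100 5 -16 0 0 0 0.12")

```text
time: 8.55
tcp_pos: [524.2, -188.8, 179.4]
orientation: [[-0.038, -0.191, 0.981], [-0.031, 0.981, 0.19], [-0.999, -0.023, -0.043]]
ft_force: [-0.1, -0.1, 0.0]
width: 85.4
```

>>> carry_out(plan="100 0 0 0 0 0 0; 100 0 0 0 0 0 0")

```text
time: 8.75
tcp_pos: [522.3, -189.1, 176.7]
orientation: [[-0.044, -0.187, 0.981], [-0.028, 0.982, 0.186], [-0.999, -0.019, -0.048]]
ft_force: [0.7, 0.3, -0.4]
width: 85.5
```

```bash
python3 - <<'E'
from h import *
s=ctrl.sense();print(s['tcp_pos'],s['time'],s['qpos']); im,c=grab('wrist','w4'); print(proj(c,[[552,-198,48.5],[552,-198,66.5]]))
E
```

```text
[ 522.32827391 -189.11631531  176.67418359] 8.75 [ 46.14493495  39.1191097  -49.51557287  99.01047043  35.33798426
  61.11614337  84.36908769]
[[305.8800191  273.34844783]
 [304.27633082 282.78079605]]
```

View pics/w4.png

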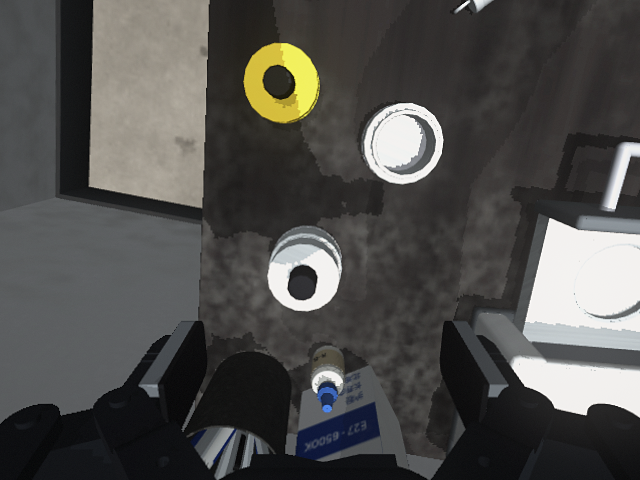

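Wrist view: tin cap at about (304,275) with black knob (302,281); spare at (402,142), yellow (282,82), dropper (328,375) beyond, and the well at the right edge.

```bash
python3 - <<'E'
from h import *
im,c=grab('wrist'); g=cv2.cvtColor(im,cv2.COLOR_RGB2GRAY)
m=np.zeros_like(g); m[220:318,255:355]=(g[220:318,255:355]>225)
m=cv2.morphologyEx(m,cv2.MORPH_CLOSE,np.ones((3,3),np.uint8))
cn=max(cv2.findContours(m,cv2.RETR_EXTERNAL,cv2.CHAIN_APPROX_NONE)[0],key=cv2.contourArea)
p=cn[:,0].astype(float); print(p.min(0),p.max(0))
def fit(W):
    A=np.c_[2*W,np.ones(len(W))];x=np.linalg.lstsq(A,(W**2).sum(1),rcond=None)[0];return x[:2],np.sqrt(x[2]+x[:2]@x[:2])
low=p[p[:,1]>268]
W=np.array([onz(c,q,48.5)[:2] for q in low]); ce,r=fit(W)
for _ in range(4):
    d=abs(np.linalg.norm(W-ce,axis=1)-r); W=W[d<max(1,np.median(d)*2)]; ce,r=fit(W)
print('cap',ce,r,len(W))
k=np.zeros_like(g); k[255:305,280:325]=g[255:305,280:325]<70
ys,xs=np.where(k); print('knob',xs.min(),xs.max(),ys.min(),ys.max())
# lowest part of the knob is its top disc: centre from width
w=(xs.max()-xs.min())
print(onz(c,(xs.mean(),ys.mean()),59)[:2], onz(c,(xs.mean(),ys.max()),66.5)[:2])
E
```

```text
[269. 250.] [341. 310.]
cap [ 559.35051488 -198.30563906] 19.672156445102335 197
knob 288 317 266 300
[ 554.93126165 -199.55264991] [ 564.3097091  -197.37283306]
```

Tin centre about (554.5,-199). Square up the tool above it first.

>>> carry_out(plan="100 10 -3 -5 0.01 -0.015 -0.03; 100 10 -3 -5 0.01 -0.015 -0.03; 100 10 -3 -5 0.01 -0.015 -0.03; 100 0 0 0 0 0 0; 100 0 0 0 0 0 0")

```text
time: 9.35
tcp_pos: [555.2, -196.5, 160.9]
orientation: [[0.004, -0.092, 0.996], [0.005, 0.996, 0.092], [-1.0, 0.004, 0.005]]
ft_force: [-0.5, 0.5, 0.6]
width: 85.7
```

>>> carry_out(plan="100 0 -2 -20 0 0 0; 100 0 0 -20 0 0 0; 100 0 0 -20 0 0 0; 100 0 0 -20 0 0 0; 100 0 0 0 0 0 0; 100 0 0 0 0 0 0")

```text
time: 9.95
tcp_pos: [556.4, -197.9, 80.4]
orientation: [[0.008, -0.092, 0.996], [0.005, 0.996, 0.092], [-1.0, 0.004, 0.009]]
ft_force: [0.6, -0.2, 0.3]
width: 85.4
```

>>> carry_out(plan="100 -1 -1 -15 0 0 0; 100 -1 0 -15 0 0 0; 100 0 0 -15 0 0 0; 100 0 0 -13 0 0 0; 100 0 0 -8 0 0 0; 100 0 0 0 0 0 0; 100 0 0 0 0 0 0")

```text
time: 10.65
tcp_pos: [555.2, -199.0, 10.6]
orientation: [[0.011, -0.091, 0.996], [0.004, 0.996, 0.091], [-1.0, 0.003, 0.011]]
ft_force: [0.6, 0.2, 0.2]
width: 85.4
```

>>> carry_out(plan="75 0 0 0 0.004 0.011 0; 70 0 0 0 0 0 0; 50 0 0 0 0 0 0; 40 0 0 0 0 0 0; 40 0 0 0 0 0 0; 40 0 0 0 0 0 0; 40 0 0 0 0 0 0", newtons=40)

```text
time: 11.35
tcp_pos: [556.1, -199.3, 12.1]
orientation: [[0.002, -0.091, 0.996], [0.007, 0.996, 0.091], [-1.0, 0.007, 0.002]]
ft_force: [-0.6, 0.4, -0.8]
width: 54.2
```

Width is 54 (it reads about 2 low, as with the bar). Gripped by the body, so lift gently.

>>> carry_out(plan="40 0 0 4 0 0 0; 40 0 0 8 0 0 0; 40 0 0 12 0 0 0; 40 0 0 15 0 0 0; 40 0 0 18 0 0 0; 40 0 0 18 0 0 0; 40 0 0 12 0 0 0; 40 0 0 5 0 0 0; 40 0 0 0 0 0 0; 40 0 0 0 0 0 0")

```text
time: 12.35
tcp_pos: [555.2, -199.0, 113.3]
orientation: [[0.003, -0.092, 0.996], [0.007, 0.996, 0.092], [-1.0, 0.006, 0.003]]
ft_force: [0.6, -0.4, -3.7]
width: 54.2
```

```bash
python3 - <<'E'
from h import *
s=ctrl.sense();print(s['tcp_pos'],s['ft_force'],s['qpos'].round(0)); im,c=grab('wrist','w5')
t=np.array(s['tcp_pos']); R=np.array(s['orientation'])
tin=t+R[:,0]*12
print(proj(c,[tin+[0,0,66.5],tin+[0,0,48.5]]))
a=im[200:480,150:490]; cv2.imwrite('pics/w5c.png',cv2.resize(a,None,fx=2,fy=2,interpolation=cv2.INTER_CUBIC)[:,:,::-1])
E
```

```text
[ 555.20127496 -199.00380465  113.25463436] [ 0.60754174 -0.44041626 -3.69647483] [ 44.  45. -46.  99.  38.  53.  78.]
[[322.96042211 428.57626934]
 [322.5845542  383.90339542]]
```

View pics/w5c.png

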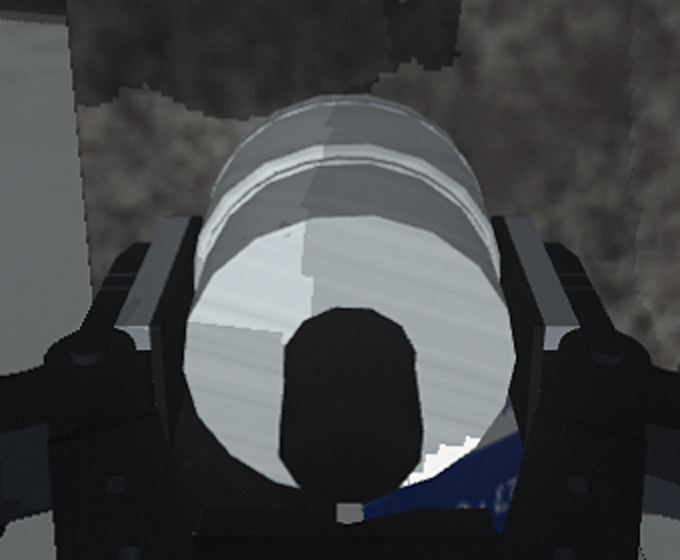

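Tin held level by the body with both lids on. Cap disc spans crop columns 185–515 and rows 215–497; its top centre is near full-image (325,378).

```bash
python3 - <<'E'
from h import *
im,c=grab('wrist'); s=ctrl.sense(); t=np.array(s['tcp_pos']); z=t[2]-12+48.5
a,b=onz(c,(325,307.5),z),onz(c,(325,448.5),z); l,r=onz(c,(150+185/2,200+358/2),z),onz(c,(150+515/2,200+358/2),z)
print('x edges',a-t,b-t,(a+b)/2-t); print('y edges',l-t,r-t,(l+r)/2-t)
zb=t[2]-12
print('bottom near edge', onz(c,(150+352/2,200+97/2),zb+1)-t)
print('shoulder near edge', onz(c,(150+352/2,200+148/2),zb+28)-t)
E
```

```text
x edges [-25.83147575  -1.64277258  36.5       ] [25.33203837  3.14422556 36.5       ] [-0.24971869  0.75072649 36.5       ]
y edges [  0.66076827 -24.48053749  36.5       ] [-3.7086467 25.8249599 36.5      ] [-1.52393921  0.67221121 36.5       ]
bottom near edge [-26.72871752  -0.78862919 -11.        ]
shoulder near edge [-27.43150298  -1.22428654  16.        ]
```

>>> carry_out(plan="40 -2 8 5 0 0 0; 40 -4 15 5 0 0 0; 40 -6 20 5 0 0 0; 40 -7 22 2 0 0 0; 40 -7 22 0 0 0 0; 40 -6 18 0 0 0 0; 40 -4 10 0 0 0 0; 40 -1 4 0 0 0 0; 40 0 0 0 0 0 0; 40 0 0 0 0 0 0")

```text
time: 13.45
tcp_pos: [512.3, -66.8, 130.5]
orientation: [[-0.002, -0.099, 0.995], [0.011, 0.995, 0.099], [-1.0, 0.011, -0.001]]
ft_force: [0.7, 0.4, -1.8]
width: 54.4
```

```bash
python3 - <<'E'
from h import *
s=ctrl.sense();print(s['tcp_pos'],s['ft_force'],s['width']); im,c=grab('wrist','w6')
print(proj(c,[[520,30,34]]))
cv2.imwrite('pics/w6c.png',im[100:480,200:640,::-1])
E
```

```text
[512.25528351 -66.8203383  130.50601952] [ 0.67164159  0.41405628 -1.83539308] 54.36172819039874
[[472.43804815 268.16420712]]
```

View pics/w6c.png

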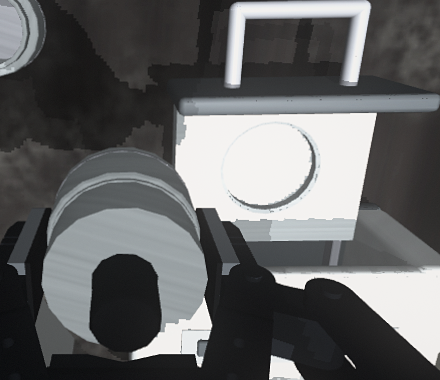

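Well visible here: rim ellipse at about (471,267) full-image, close to the predicted (472,268). Fit it once more.

```bash
python3 - <<'E'
from h import *
im,c=grab('wrist'); g=cv2.cvtColor(im,cv2.COLOR_RGB2GRAY)
e=cv2.Canny(g,25,70); cx,cy=471,267; pts=[]
for a in np.radians(np.arange(0,360,3)):
    for k in np.arange(1.12,0.8,-0.01):
        x=int(round(cx+48*k*np.cos(a)));y=int(round(cy+45*k*np.sin(a)))
        if e[y,x]: pts.append((x,y));break
W=np.array([onz(c,p,34)[:2] for p in pts])
def fit(W):
    A=np.c_[2*W,np.ones(len(W))];x=np.linalg.lstsq(A,(W**2).sum(1),rcond=None)[0];return x[:2],np.sqrt(x[2]+x[:2]@x[:2])
ce,r=fit(W)
for _ in range(5):
    d=abs(np.linalg.norm(W-ce,axis=1)-r); W=W[d<max(1.,np.median(d)*2)]; ce,r=fit(W)
print('well',ce,r,len(W),len(pts))
E
```

```text
well [520.57309563  28.31967934] 31.22512443333508 79 106
```

>>> carry_out(plan="40 1 12 0 -0.004 0 0; 40 1 18 0 -0.004 0 0; 40 2 20 0 -0.003 0 0; 40 2 20 0 0 0 0; 40 1 14 0 0 0 0; 40 1 8 0 0 0 0; 40 0 3 0 0 0 0; 40 0 0 0 0 0 0; 40 0 0 0 0 0 0")

```text
time: 14.45
tcp_pos: [521.9, 30.8, 129.4]
orientation: [[-0.002, -0.088, 0.996], [0.001, 0.996, 0.088], [-1.0, 0.001, -0.002]]
ft_force: [0.3, -0.3, -2.5]
width: 54.4
```

>>> carry_out(plan="40 -1 -1 -12 0 0 0; 40 0 -1 -15 0 0 0; 40 0 0 -15 0 0 0; 40 0 0 -14 0 0 0; 40 0 0 -10 0 0 0; 40 0 0 -5 0 0 0; 40 0 0 0 0 0 0; 40 0 0 0 0 0 0")

```text
time: 15.25
tcp_pos: [520.2, 22.7, 51.7]
orientation: [[-0.004, -0.079, 0.997], [-0.002, 0.997, 0.079], [-1.0, -0.002, -0.004]]
ft_force: [-1.2, 0.0, -2.8]
width: 54.5
```

>>> carry_out(plan="40 0 3 0 0 0 0; 40 0 2.5 0 0 0 0; 40 0 0 0 0 0 0; 40 0 0 0 0 0 0")

```text
time: 15.65
tcp_pos: [521.5, 29.6, 53.5]
orientation: [[-0.0, -0.079, 0.997], [-0.001, 0.997, 0.079], [-1.0, -0.001, -0.0]]
ft_force: [0.0, -0.7, -2.4]
width: 54.1
```

```bash
python3 - <<'E'
from h import *
s=ctrl.sense();print(s['tcp_pos'],s['ft_force']); im,c=grab('wrist','w7')
cv2.imwrite('pics/w7c.png',cv2.resize(im[150:480,180:500],None,fx=1.8,fy=1.8,interpolation=cv2.INTER_CUBIC)[:,:,::-1])
E
```

```text
[521.52423992  29.60073208  53.45419437] [ 0.00982525 -0.67432366 -2.39041934]
```

View pics/w7c.png

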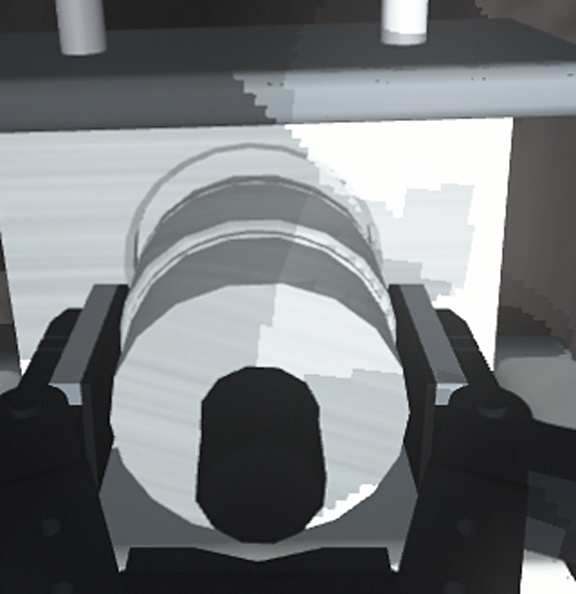

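Well rim's near edge at full (320,230), tin bottom's near edge at (323,250); rim sides at columns 251 and 394 against the tin centre near 323.

```bash
python3 - <<'E'
from h import *
im,c=grab('wrist'); s=ctrl.sense(); t=np.array(s['tcp_pos']); ux=np.array([.995,.09])
f=lambda u,v:(180+u/1.8,150+v/1.8)
w=onz(c,f(252,144),34)-t; b=onz(c,f(258,178),t[2]-12+1)-t; sh=onz(c,f(258,222),t[2]-12+28)-t
print('well edge',w,'-> centre dx',w[:2]@ux+31.5); print('tin bottom',b,b[:2]@ux+27.2, sh, sh[:2]@ux+28)
l,r=onz(c,f(128,245),34)-t,onz(c,f(385,250),34)-t; print(l,r)
E
```

```text
well edge [-31.73360972  -3.16262057 -19.39090291] -> centre dx -0.3595775211809702
tin bottom [-26.61232425  -1.37282934 -11.        ] 0.5971827303630697 [-27.67413371  -1.44814767  16.        ] 0.33390366387879666
[ -4.10482559 -30.83805955 -19.39090291] [ -7.71772931  30.73504883 -19.39090291]
```

>>> carry_out(plan="40 -0.7 0 -3 0 0 0; 40 0 0.2 -3 0 0 0; 40 0 0 0 0 0 0; 40 0 0 0 0 0 0")

```text
time: 16.15
tcp_pos: [520.6, 29.3, 46.7]
orientation: [[-0.001, -0.079, 0.997], [-0.002, 0.997, 0.079], [-1.0, -0.002, -0.001]]
ft_force: [-0.4, -0.7, -3.2]
width: 54.4
```

>>> carry_out(plan="40 0 0.2 -2 0 0 0; 40 0 0.2 -2 0 0 0; 40 0 0.1 -2 0 0 0; 40 0 0 0 0 0 0")

```text
time: 16.55
tcp_pos: [520.6, 29.7, 40.1]
orientation: [[-0.001, -0.078, 0.997], [-0.002, 0.997, 0.078], [-1.0, -0.002, -0.001]]
ft_force: [0.9, -0.2, -2.1]
width: 54.1
```

Entered the well freely (40 < 46, no force). Last 2 mm to the floor.

>>> carry_out(plan="40 0 0 -1.2 0 0 0; 40 0 0 -1.2 0 0 0; 40 0 0 0 0 0 0")

```text
time: 16.85
tcp_pos: [521.0, 29.7, 38.3]
orientation: [[0.0, -0.079, 0.997], [-0.002, 0.997, 0.079], [-1.0, -0.002, -0.0]]
ft_force: [-0.9, 0.4, -2.6]
width: 53.7
```

>>> carry_out(plan="40 0 0 -1 0 0 0; 40 0 0 -1 0 0 0; 40 0 0 0 0 0 0")

```text
time: 17.15
tcp_pos: [522.3, 29.9, 38.4]
orientation: [[0.004, -0.078, 0.997], [-0.003, 0.997, 0.078], [-1.0, -0.004, 0.004]]
ft_force: [-0.5, 0.1, -3.7]
width: 53.9
```

>>> carry_out(plan="68 0 0 0 0 0 0; 72 0 0 0 0 0 0; 78 0 0 0 0 0 0; 78 0 0 0 0 0 0; 78 0 0 0 0 0 0; 78 0 0 0 0 0 0")

```text
time: 17.75
tcp_pos: [523.2, 30.7, 38.6]
orientation: [[0.006, -0.079, 0.997], [-0.002, 0.997, 0.079], [-1.0, -0.002, 0.006]]
ft_force: [-0.3, 0.7, 0.1]
width: 66.4
```

>>> carry_out(plan="100 -1 -0.5 0 0 0 0; 100 -1 -0.5 0 0 0 0; 100 0 -0.6 8 0 0 0; 100 0 -1 12 0 0 0; 100 0 -1 14 0 0 0; 100 0 0 0 0 0 0")

```text
time: 18.35
tcp_pos: [521.2, 27.1, 75.9]
orientation: [[0.007, -0.079, 0.997], [-0.002, 0.997, 0.079], [-1.0, -0.002, 0.006]]
ft_force: [0.8, 0.1, 0.3]
width: 85.5
```

>>> carry_out(plan="100 0 1 15 0 0 0; 100 0 0 15 0 0 0; 100 0 0 15 0 0 0; 100 0 0 0 0 0 0; 100 0 0 0 0 0 0")

```text
time: 18.85
tcp_pos: [521.2, 27.4, 124.1]
orientation: [[0.009, -0.078, 0.997], [-0.002, 0.997, 0.078], [-1.0, -0.003, 0.009]]
ft_force: [0.7, -0.2, -0.1]
width: 85.6
```

```bash
python3 - <<'E'
from h import *
s=ctrl.sense();t=np.array(s['tcp_pos']);print(t,s['ft_force'],s['width']); im,c=grab('wrist','w8')
print(proj(c,[[521,29,92.5],[521,29,74.5],[521,29,54]]))
cv2.imwrite('pics/w8c.png',cv2.resize(im[150:400,200:440],None,fx=2.4,fy=2.4,interpolation=cv2.INTER_CUBIC)[:,:,::-1])
E
```

```text
[521.23030493  27.36785425 124.09177268] [ 0.67457272 -0.22407324 -0.09620465] 85.62724537859783
[[325.72933171 287.29793444]
 [325.59315898 271.79710304]
 [325.46313272 256.98025011]]
```

View pics/w8c.png

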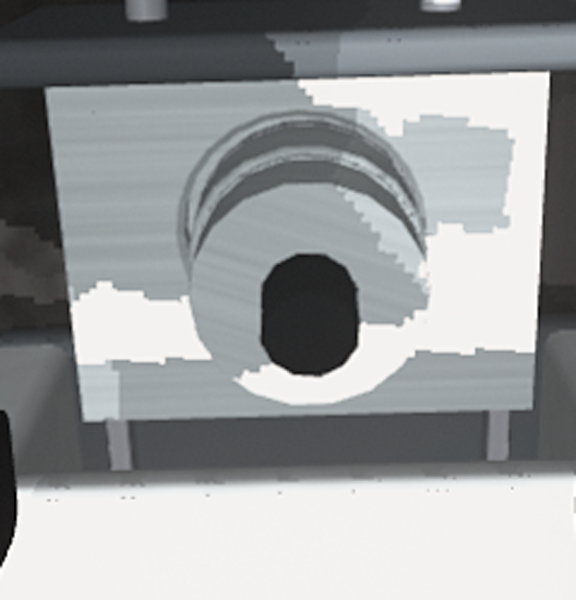

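Tin stands in the well with the cap on; knob top at full (329,287), so tin y is about 30.3. Descend over the knob.

>>> carry_out(plan="45 0 1 0 0 0.004 0; 45 0 1 0 0 0.004 0; 45 0 1 -8 0 0 0; 45 0 1 -8 0 0 0; 45 0 0 0 0 0 0; 45 0 0 0 0 0 0")

```text
time: 19.5
tcp_pos: [519.5, 31.6, 103.6]
orientation: [[-0.006, -0.079, 0.997], [-0.002, 0.997, 0.079], [-1.0, -0.002, -0.006]]
ft_force: [0.1, -0.6, 0.2]
width: 38.1
```

>>> carry_out(plan="45 0.7 -0.5 -8 0 0 0; 45 0.7 0 -8 0 0 0; 45 0 0 -5 0 0 0; 45 0 0 -2 0 0 0; 45 0 0 0 0 0 0; 45 0 0 0 0 0 0")

```text
time: 20.1
tcp_pos: [520.9, 30.9, 78.1]
orientation: [[-0.006, -0.079, 0.997], [-0.002, 0.997, 0.079], [-1.0, -0.002, -0.007]]
ft_force: [-1.1, -0.4, -0.7]
width: 38.7
```

>>> carry_out(plan="35 0 -0.4 0.5 0 -0.006 0; 28 0 0 0 0 0 0; 24 0 0 0 0 0 0; 20 0 0 0 0 0 0; 10 0 0 0 0 0 0; 10 0 0 0 0 0 0; 10 0 0 0 0 0 0", newtons=25)

```text
time: 20.8
tcp_pos: [521.2, 30.5, 79.4]
orientation: [[0.002, -0.079, 0.997], [-0.002, 0.997, 0.079], [-1.0, -0.002, 0.001]]
ft_force: [0.6, 0.6, -0.9]
width: 19.1
```

>>> carry_out(plan="10 0 0 2 0 0 0; 10 0 0 2 0 0 0; 10 0 0 3 0 0 0; 10 0 0 3 0 0 0; 10 0 0 3 0 0 0; 10 0 0 3 0 0 0; 10 0 0 0 0 0 0")

```text
time: 21.5
tcp_pos: [521.4, 30.6, 97.1]
orientation: [[0.002, -0.079, 0.997], [-0.002, 0.997, 0.079], [-1.0, -0.002, 0.002]]
ft_force: [0.0, -0.3, -1.2]
width: 19.0
```

>>> carry_out(plan="10 0 0 6 0 0 0; 10 0 0 10 0 0 0; 10 0 0 12 0 0 0; 10 0 0 14 0 0 0; 10 0 0 14 0 0 0; 10 0 0 12 0 0 0; 10 0 0 8 0 0 0; 10 0 0 4 0 0 0; 10 0 0 0 0 0 0; 10 0 0 0 0 0 0; 10 0 0 0 0 0 0; 10 0 0 0 0 0 0")

```text
time: 22.7
tcp_pos: [520.5, 30.7, 184.3]
orientation: [[0.002, -0.079, 0.997], [-0.002, 0.997, 0.079], [-1.0, -0.002, 0.002]]
ft_force: [0.5, -0.4, -0.7]
width: 19.2
```

```bash
python3 - <<'E'
from h import *
s=ctrl.sense();print(s['tcp_pos'],s['ft_force'],s['width'],s['time']); im,c=grab('wrist','w9'); sd,cs=grab('side'); tp,_=grab('top')
o=np.zeros((480,800,3),np.uint8); o[:480,:400]=im[:,120:520]; o[:240,400:720]=sd[120:360,100:420]; o[240:480,400:720]=tp[100:340,150:470]
cv2.imwrite('pics/w9c.png',o[:,:,::-1])
E
```

```text
[520.52097587  30.69583071 184.32763418] [ 0.45646565 -0.39052569 -0.71158376] 19.18524885151208 22.7
```

View pics/w9c.png

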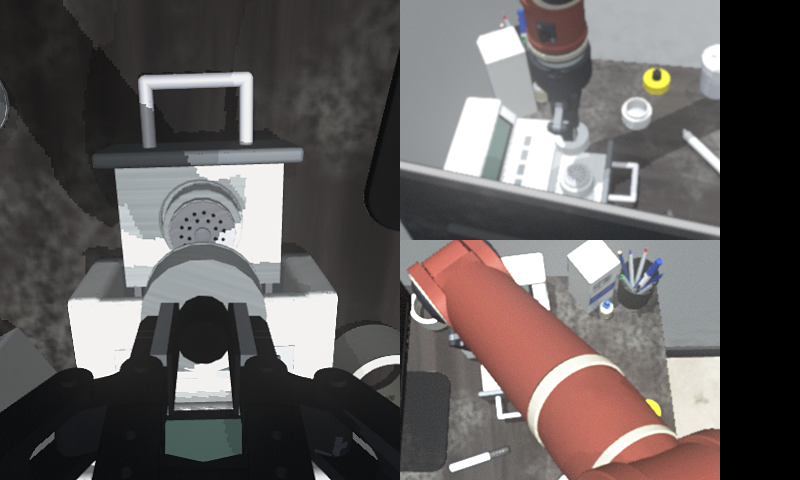

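Cap held level about 105 mm up, directly above. The perforated lid sits on the tin at about (203,225), the tin is in the well and the drawer is out. The spare tin, yellow cap and dropper stand where they were.

```bash
python3 -c "
from rig import ctrl,ticket
s=ctrl.sense();print(s['width'],abs(s['qvel']).max());print(ticket.job_done())"
```

```text
19.07182830605208 0.13220838692955603
the job is handed in; nothing more can be done
None
```

I pulled the drawer out to its stop, lowered the sample tin upright into the well and let go. Then I lifted the outer cap off by its knob. The job is handed in with the cap still in the gripper. The interface gives no verdict, so the result rests on the checks below.

- **Drawer:** the bar would not move any further, even with extra reach. The well centre measured 37.6 mm ahead of the meter, against 38 mm at the stop.
- **Tin:** it went into the well with no extra force and came to rest at the expected height, to about 1 mm. I judged that it stood on the floor from that height, because no clear contact force showed.
- **Cap:** it is held by the knob (opening reads 19 mm), level to within about 0.2° by the tool's tilt, and about 105 mm above its seat.
- **Inner lid:** the last wrist picture shows it seated on the tin, with the drawer still out.
- **Bystanders:** the spare tin, dropper and yellow cap looked undisturbed. I did not measure them again, and jar_a was not fully in view in that last picture.

Two measurements disagreed slightly:
- Two looks at the well differed by about 2 mm in y, so I settled it with a close view just above the well.
- The gripper's opening reads 1–2 mm below the true sizes.

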